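# Unlock the lid stay and shut the sample box

## Robot

A 6-joint arm with a two-finger parallel gripper is mounted at the origin on a cart in front of the work surface, level with it; the furniture and walls round the work are solid. World frame = base frame: x ahead of the robot, y to its left, z up, the work surface at z = 0. Lengths are in m, angles in rad, forces in N, time in s.
With the tool pointing down it reaches from about 0.375 to 0.975 m from the base axis. Payload 3.8 kg.
Tool frame: the origin (TCP) lies on the centre line of the jaws, within the pads' length; the fingertips stand 22 mm ahead of it and the grasp point (between the pads) lies 3 mm ahead of it; x points along the fingers, y is the direction in which the jaws open and shut, and the axes are right-handed (so a half turn about x gives the same grasp; the last joint's range is limited). The gripper opens to 85 mm and grips with 20 to 120 N. Pads are 22 mm wide; open, the fingers measure 114 mm over their backs; the gripper's body (76 mm by 85 mm) begins 54 mm behind the grasp point. The pads swing forward as they close: fully open they stand 13 mm farther back than shut.
Start: joints at [1.29, 0.264, 1.604, -0, 1.274, -0.037], TCP at [0.163, 0.655, 0.253] pointing down, gripper open.
Joint ranges: [-2.63, 2.63], [-0.94, 2.18], [0.31, 2.57], [-1.31, 4.45], [0, 2.66], [-2.55, 2.55]. Speed limits (rad/s): [2.57, 2.57, 3.14, 3.14, 3.14, 3.14].

## Interface

Orientations are given as a rotation vector (axis times angle).
In Python, from workcell import monitor, eyes, finish_job gives the robot as it stands. The module is installed in compiled form; this text tells all that it offers.
- The arm moves only by the tool play_rows, never from a script. Its argument "deltas" is a list of rows, each an object of numbers: "wx", "wy", "wz": the turn, a rotation vector about the world's x, y, z in degrees; "x", "y", "z": the shift along the world's x, y, z in mm; "fingers": the closure, from -1 (fully open) to 1 (shut), so that 0 is half open. A call has 1 to 20 rows; each row is the pose to reach, as a shift and turn from the pose commanded when the call began; what a row does not reach only later rows make up. A row lasts 1/8 s, in which the tool goes at most 62.5 mm and 10.7 degrees, less where a joint would pass 70% of its speed; a pose out of reach is approached as far as the arm can. A call with a gripper value outside its range is refused whole. The fingers move at their own pace and stop on an object; "grip_force" is the grip in N (left out, the last holds). Time passes only in rows, so rows that repeat a pose let the fingers close. It gives the time, the measured TCP pose, the force and the opening at its end, in the units of the state.
- monitor.read_state(): the state, without advancing time (a new reading comes with each control period).
- eyes.read_camera(name): name is "scene" or "top" or "wrist"; returns a dict with "frame" (384x512x3 uint8, red, green, blue), "depth" (384x512 float32, m along the optical axis (not along the pixel's ray), 0 where there is no reading), "K" (3x3 intrinsics, pixels), "k1" (the pictures are not rectified: a ray, as slopes to the right and down, at radius r is drawn at 1 + k1 r^2 times it, then the intrinsics apply), "view" (4x4, takes a point from world to camera coordinates); the wrist camera has in their place "tool_from_camera" (4x4, takes a point from camera to tool coordinates, whose origin is the TCP and whose axes are the tool frame's). Camera axes: x right, y down, z forward; pixel columns grow to the right and rows downward; lengths in m; the calibration is good to about 2 mm. A picture is of the moment at which its call begins: read the wrist's pose just before it.
- finish_job(): hands the job in, once; it reports no verdict.
The state is a dict: "time": time; "q": joint angles; "joint_vel": joint speeds; "joint_torque": joint torques, N m; "tool_pos": TCP position; "tcp_rot": TCP orientation; "wrist_force": force on the tool from outside, world axes, zero at the start; "torque": the same for the moment, N m; "width": opening from 0.0 (shut) to 1.0 (fully open).
Only numpy, scipy, OpenCV 4.12 (cv2) and the standard library are available. Lean on these libraries where they do the work, as an engineer would, in place of code of your own. Each camera call takes 0.05 s, during which the arm holds its last target.

## Task

The sample box stands open. Push the knuckle of its locked lid stay through so that the stay folds, then lower the lid slowly and gently, over a few seconds and without a slam, until it is fully shut, and finally slide the bolt on the box's front ledge fully home over the lid's edge; leave the other things on the bench alone.

Things in the scene. Friction and masses are not known exactly. Their poses are not given: they have to be found in the camera images.
- sample_box: Grey steel sample box, fixed to the bench, 160 (x) x 126 (y) x 100 (z) mm, with porous stones and a sample cap inside. Origin: centre of its underside, on the bench; z up, x from its front to its hinge side, y to the left seen from the front. A ledge at the front, 60 mm wide, out to x=-126 mm, carries the bolt; its guides (y = -20 to -14 and 14 to 20 mm) and front stop reach z=118 and 112 mm.
- lid_hinge (a point): Middle of the lid's hinge line, which runs along the box's y; at x=+80, y=0, z=+104 mm of the box. The lid is a plain aluminium plate, 165 mm from hinge line to free edge, 130 mm wide, 8 mm thick; the hinge line lies at half its thickness. Shut, its upper face is at z=108 mm of the box. It comes down towards the box's front.
- lid (a joint): Lid angle, rad: 0 = standing open on the locked stay (80 degrees up from level, leaning slightly to the front); grows as it is lowered; 1.40 = fully shut, level. The hinge is stiff: with the stay broken the lid stays wherever it is left; 3 to 6 N near its free edge moves it. Gently = never faster than 1.4 rad/s.
- lid_edge (a point): Middle of the lid's free edge, at half its thickness, 165 mm from the hinge line; about 267 mm above the bench when open. To lower the lid without a grasp, reach over this edge to the lid's outer face (the rear one, upper when shut), draw it forward, then press down.
- knuckle (a joint): Bend of the folding stay, rad: 0 = locked, 0.14 over centre on its stop, so the lid cannot be lowered; 0.14 = straight; more = folding, knuckle going down and towards the hinge; about 2.6 with the lid shut. Broken = 0.35 or more. Two 70 mm steel bars beside the box's right (-y) wall, from a pin at x=-35, z=82 mm of the box to a pin on the lid's side edge 75 mm from the hinge line.
- knuckle_pad (a point): Centre of the stay's knuckle pad: dark steel cylinder, 18 mm diameter, 24 mm long along the box's y, sticking out sideways from the stay beyond the box's right wall (box y=-75 to -99 mm). Locked, it is at x=13, z=134 mm of the box. Push it down and towards the hinge (45 degrees) by 15 to 20 mm; it moves on a 70 mm circle about the lower pin. A few newtons do.
- bolt (a joint): Travel of the slide bolt, m: 0 to 0.006 at the start (withdrawn), 0.022 = fully home. It slides along the box's +x (from the front towards the hinge); its nose then lies over the front edge of the shut lid, which is at x=-85 mm of the box. Stiff, about 2 N, stays where it is left.
- bolt_knob (a point): Centre of the bolt's upright round knob (14 mm diameter, 22 mm high, top at z=137 mm of the box), which moves with the bolt: at travel 0 it is at x=-116, y=0, z=127 mm of the box. Push its front side towards the hinge.
- ptfe_tape: black roll of tape, 59 mm wide, 19 mm high, on the bench left of the box; bystander, leave alone. Origin: centre of its underside.
- dial_gauge: round dial gauge with a stem, 126x60x24 mm, lying behind the box; bystander, leave alone. Origin: centre of its underside.
- weight_b: small brass knob weight, 28 mm wide, 34 mm high, just left of the box; bystander, leave alone. Origin: centre of its underside.
- tin_7: round white metal tin with lid, 64 mm wide, 34 mm high, behind the box; bystander, leave alone. Origin: centre of its underside.

How it is judged:
By the outcome, as a careful person would: the job done as asked, in the order asked, and still so for the second after the job is handed in, with the robot touching nothing.
It also fails if it takes over 50 s, if anything falls off the work surface, if the arm or the gripper's body presses on something with over 40 N, if the wrist force passes 120 N, or if a joint passes its speed limit or range.

## Working session

There is one attempt and no reset: what is moved stays moved. The work goes in short steps, Python scripts to look and compute and a tool call to move; the robot and the scene stay as the last step left them, time stands still between calls to the robot, and variables do not carry over. Pictures are saved under pics/ and viewed, and the job is handed in when it is done.

Besides the shell and the picture viewer there is one more tool, called after "Emit:" as name(argument=value, ...) on one line, values as JSON. play_rows: Moves the arm, as the interface text tells. Its arguments: {"type":"object","properties":{"deltas":{"type":"array"},"grip_force":{"type":"number"}},"required":["deltas"]}

```bash
mkdir -p pics; cat > h.py <<'E'
import numpy as np,cv2
from workcell import monitor,eyes
from scipy.spatial.transform import Rotation as R
def cloud(c):
    K=c["K"];d=c["depth"];v,u=np.mgrid[0:384,0:512]
    D=np.array([c["k1"],0,0,0,0.])
    # model: drawn = ray*(1+k1 r^2), invert
    p=cv2.undistortPoints(np.stack([u,v],-1).reshape(-1,1,2).astype(float),K,D).reshape(384,512,2)
    P=np.dstack([p[...,0]*d,p[...,1]*d,d])
    T=np.linalg.inv(c["view"])
    return P@T[:3,:3].T+T[:3,3],p,T
E
python3 - <<'E'
from h import *
s=monitor.read_state();print({k:np.round(v,3) for k,v in s.items()})
for n in("scene","top","wrist"):
    c=eyes.read_camera(n);cv2.imwrite(f"pics/{n}0.png",c["frame"][...,::-1])
    np.savez(f"{n}0.npz",**c)
    print(n,c["K"].tolist(),c["k1"])
    if "view" in c: print(np.round(np.linalg.inv(c["view"]),3))
    else: print(c["tool_from_camera"])
E
```

```text
{'time': np.float64(0.0), 'q': array([ 1.29 ,  0.265,  1.605,  0.   ,  1.274, -0.037]), 'joint_vel': array([-0.001, -0.002,  0.001,  0.001, -0.001,  0.   ]), 'joint_torque': array([ 0.0000e+00, -5.1509e+01, -3.6732e+01,  0.0000e+00,  1.3000e-02,
       -0.0000e+00]), 'tool_pos': array([0.163, 0.654, 0.252]), 'tcp_rot': array([ 0.19 ,  1.563, -0.193]), 'wrist_force': array([ 0.784, -0.263,  0.076]), 'torque': array([0.004, 0.003, 0.043]), 'width': np.float64(0.998)}
scene [[358.69350549429987, 0.0, 253.529663117778], [0.0, 358.69350549429987, 191.15062814178785], [0.0, 0.0, 1.0]] 0.020915299882225118
[[ 0.578 -0.407  0.707 -0.041]
 [-0.816 -0.267  0.513 -0.653]
 [-0.02  -0.874 -0.486  0.585]
 [ 0.     0.     0.     1.   ]]
top [[416.49726599538315, 0.0, 257.70570169013604], [0.0, 416.49726599538315, 194.46708745342647], [0.0, 0.0, 1.0]] -0.13781792882112476
[[ 0.012 -0.994  0.105  0.456]
 [-1.    -0.015 -0.025 -0.198]
 [ 0.027 -0.105 -0.994  1.091]
 [ 0.     0.     0.     1.   ]]
wrist [[329.421428188723, 0.0, 245.00138664117938], [0.0, 329.421428188723, 187.3337904613788], [0.0, 0.0, 1.0]] -0.04043958706182937
[[-7.64840660e-04 -3.24802893e-01  9.45781421e-01 -1.19980169e-01]
 [ 9.99999253e-01 -1.15032444e-03  4.13638261e-04 -2.79138335e-04]
 [ 9.53604583e-04  9.45781030e-01  3.24803530e-01 -8.38182198e-02]
 [ 0.00000000e+00  0.00000000e+00  0.00000000e+00  1.00000000e+00]]
```

View pics/scene0.png

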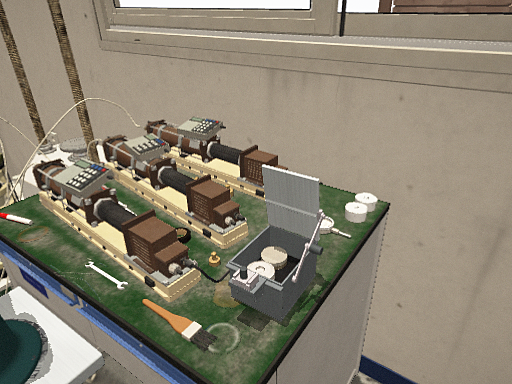

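View pics/top0.png

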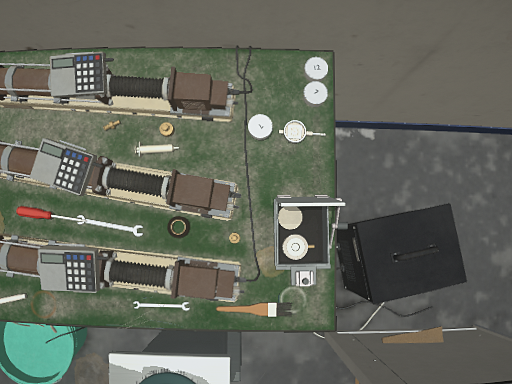

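```bash
python3 - <<'E'
from h import *
for n,(u0,v0,u1,v1) in {"scene":(215,155,345,330),"top":(255,185,360,295)}.items():
    c=dict(np.load(n+"0.npz"));f=c["frame"][v0:v1,u0:u1,::-1]
    k=min(800//(u1-u0),600//(v1-v0));cv2.imwrite(f"pics/{n}0z.png",cv2.resize(f,None,fx=k,fy=k,interpolation=cv2.INTER_NEAREST));print(n,k)
c=dict(np.load("top0.npz"));W,p,T=cloud(c)
for uv in [(280,202),(310,202),(339,202),(276,235),(303,267),(328,235),(304,281),(299,276),(340,215),(341,222),(305,279),(290,150)]:
    print("top",uv,np.round(W[uv[1],uv[0]],3))
c=dict(np.load("scene0.npz"));W,p,T=cloud(c)
for uv in [(266,170),(290,178),(317,184),(267,215),(312,245),(316,245),(240,272),(270,310),(290,300)]:
    print("sc",uv,np.round(W[uv[1],uv[0]],3))
E
```

```text
scene 3
top 5
top (280, 202) [ 0.53  -0.265  0.249]
top (310, 202) [ 0.53  -0.324  0.264]
top (339, 202) [ 0.531 -0.382  0.266]
top (276, 235) [ 0.465 -0.268  0.098]
top (303, 267) [ 0.389 -0.333  0.098]
top (328, 235) [ 0.466 -0.393  0.099]
top (304, 281) [ 0.36  -0.33   0.136]
top (299, 276) [ 0.369 -0.322  0.112]
top (340, 215) [ 0.569 -0.635 -0.842]
top (341, 222) [ 0.496 -0.415  0.141]
top (305, 279) [ 0.365 -0.332  0.14 ]
top (290, 150) [ 0.691 -0.31   0.005]
sc (266, 170) [ 0.522 -0.278  0.259]
sc (290, 178) [ 0.523 -0.335  0.256]
sc (317, 184) [ 0.526 -0.394  0.258]
sc (267, 215) [ 0.543 -0.267  0.132]
sc (312, 245) [ 0.487 -0.41   0.142]
sc (316, 245) [ 0.492 -0.417  0.142]
sc (240, 272) [ 0.353 -0.332  0.133]
sc (270, 310) [ 0.394 -0.372  0.022]
sc (290, 300) [ 0.434 -0.395  0.029]
```

```bash
ls pics
```

```text
scene0.png
scene0z.png
top0.png
top0z.png
wrist0.png
```

View pics/scene0z.png

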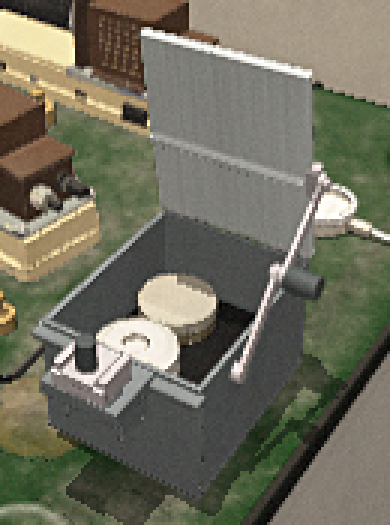

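View pics/top0z.png

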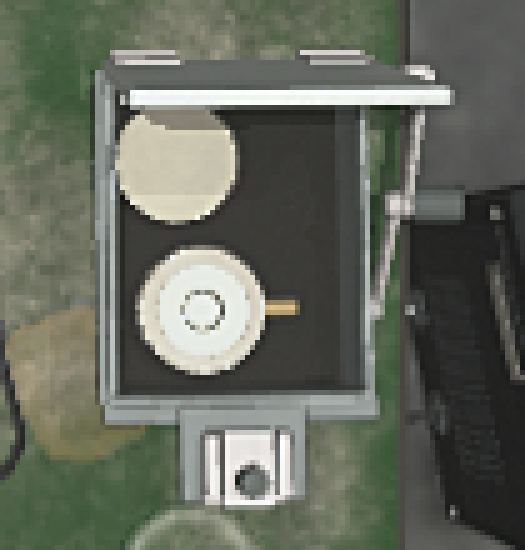

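```bash
python3 - <<'E'
from h import *
c=dict(np.load("top0.npz"));W,p,T=cloud(c);F=c["frame"].astype(int)
def sel(W,lo,hi): return np.all((W>lo)&(W<hi),-1)
m=sel(W,[.33,-.43,.092],[.6,-.24,.106]); v,u=np.nonzero(m); P=W[m]
print("rim",P.min(0),P.max(0))
# left wall line & right wall
for n,(ya,yb) in {"L":(-.275,-.255),"R":(-.402,-.385)}.items():
    q=P[(P[:,1]>ya)&(P[:,1]<yb)&(P[:,0]>.40)&(P[:,0]<.51)]
    print(n,len(q),q.mean(0).round(4),np.polyfit(q[:,0],q[:,1],1).round(3),q[:,1].min(),q[:,1].max())
q=P[(P[:,0]<.41)];print("front rim",len(q),q.mean(0).round(4))
r=cv2.minAreaRect(P[P[:,0]>.385][:,:2].astype(np.float32));print(r)
for nm in("top","scene"):
    c=dict(np.load(nm+"0.npz"));W,p,T=cloud(c);F=c["frame"].astype(int)
    m=sel(W,[.45,-.45,.24],[.6,-.24,.30]);q=W[m]
    print(nm,"lid top",len(q),q.max(0).round(3),q.min(0).round(3)); e=q[q[:,2]>.258]
    print(" edge",e.mean(0).round(4),np.polyfit(e[:,1],e[:,0],1).round(3))
    m=sel(W,[.46,-.46,.10],[.53,-.408,.17])&(F.max(-1)<110);q=W[m];v,u=np.nonzero(m)
    print(" pad",len(q),q.mean(0).round(4),q.min(0).round(4),q.max(0).round(4),u.mean(),v.mean(),u.min(),u.max(),v.min(),v.max())
    m=sel(W,[.33,-.36,.118],[.385,-.30,.15])&(F.max(-1)<130);q=W[m];v,u=np.nonzero(m)
    print(" knob",len(q),q.mean(0).round(4),q.min(0).round(4),q.max(0).round(4),u.mean(),v.mean())
E
```

```text
rim [ 0.34928266 -0.40118068  0.09227891] [ 0.56152025 -0.26218745  0.10573025]
L 182 [ 0.4557 -0.267   0.0979] [ 0.021 -0.277] -0.27312689163783743 -0.26260577587377726
R 119 [ 0.4532 -0.3931  0.0992] [ 0.035 -0.409] -0.4011806803603788 -0.3889340863275037
front rim 485 [ 0.3854 -0.3295  0.0991]
((0.4729245901107788, -0.3319147229194641), (0.17626705765724182, 0.13795062899589539), 0.6414088010787964)
top lid top 332 [ 0.534 -0.264  0.271] [ 0.521 -0.395  0.24 ]
 edge [ 0.5262 -0.3256  0.2662] [-0.024  0.519]
 pad 57 [ 0.4876 -0.4192  0.14  ] [ 0.4795 -0.4299  0.1353] [ 0.4958 -0.4081  0.1457] 342.7719298245614 225.50877192982455 338 347 222 229
 knob 30 [ 0.3615 -0.3318  0.1357] [ 0.3533 -0.3371  0.119 ] [ 0.3792 -0.3207  0.1452] 304.7 280.4
scene lid top 721 [ 0.531 -0.266  0.268] [ 0.519 -0.396  0.24 ]
 edge [ 0.5239 -0.3338  0.2641] [-0.022  0.517]
 pad 88 [ 0.4834 -0.4206  0.1368] [ 0.4784 -0.4308  0.1255] [ 0.4932 -0.4082  0.1435] 315.57954545454544 250.0681818181818 309 322 244 255
 knob 84 [ 0.3562 -0.3365  0.1311] [ 0.3514 -0.3424  0.1186] [ 0.3644 -0.3211  0.1394] 242.91666666666666 272.45238095238096
```

```bash
python3 - <<'E'
from h import *
s=monitor.read_state();r=R.from_rotvec(s["tcp_rot"]);print(r.as_matrix().round(3))
c=dict(np.load("top0.npz"));W,p,T=cloud(c)
for a in range(0,8):
  for_y=.65-.15*a
  m=(abs(W[...,1]-for_y)<.08)&(W[...,0]>.1)&(W[...,0]<.75)
  print(round(for_y,2),np.nanpercentile(W[m][:,2],99.8).round(3))
# targets
th=.024;ex=np.array([np.cos(th),np.sin(th),0]);ey=np.array([-ex[1],ex[0],0]);o=np.array([.474,-.330,0])
print("pad",o+.013*ex-.092*ey)
E
```

```text
[[-0.     0.241  0.97 ]
 [-0.002  0.97  -0.241]
 [-1.    -0.002 -0.   ]]
0.65 -0.482
0.5 0.102
0.35 0.187
0.2 0.197
0.05 0.178
-0.1 0.147
-0.25 1.091
-0.4 0.269
pad [ 0.48920404 -0.42166154  0.        ]
```

Emit:
play_rows(deltas=[{"x":20,"y":-30,"z":50,"fingers":1},{"x":50,"y":-65,"z":100,"wz":-4,"fingers":1},{"x":85,"y":-110,"z":140,"wz":-8,"fingers":1},{"x":120,"y":-160,"z":150,"wz":-13,"fingers":1},{"x":155,"y":-210,"z":150,"wz":-18,"fingers":1},{"x":190,"y":-260,"z":150,"wz":-23,"fingers":1},{"x":225,"y":-310,"z":150,"wz":-28,"fingers":1},{"x":260,"y":-360,"z":150,"wz":-33,"fingers":1},{"x":290,"y":-410,"z":150,"wz":-38,"fingers":1},{"x":305,"y":-465,"z":150,"wz":-43,"fingers":1},{"x":310,"y":-525,"z":150,"wz":-48,"fingers":1},{"x":310,"y":-585,"z":150,"wz":-53,"fingers":1},{"x":305,"y":-645,"z":150,"wz":-58,"fingers":1},{"x":300,"y":-705,"z":150,"wz":-62,"fingers":1},{"x":290,"y":-765,"z":150,"wz":-65,"fingers":1},{"x":275,"y":-825,"z":150,"wz":-68,"fingers":1},{"x":260,"y":-885,"z":150,"wz":-71,"fingers":1},{"x":245,"y":-945,"z":150,"wz":-74,"fingers":1},{"x":237,"y":-1000,"z":150,"wz":-74.6,"fingers":1},{"x":237,"y":-1055,"z":150,"wz":-74.6,"fingers":1}], grip_force=40)

```text
schema error: expected keys wx, wy, wz, x, y, z, fingers
```

Emit:
play_rows(deltas=[{"wx":0,"wy":0,"wz":0,"x":20,"y":-30,"z":50,"fingers":1},{"wx":0,"wy":0,"wz":-4,"x":50,"y":-65,"z":100,"fingers":1},{"wx":0,"wy":0,"wz":-8,"x":85,"y":-110,"z":140,"fingers":1},{"wx":0,"wy":0,"wz":-13,"x":120,"y":-160,"z":150,"fingers":1},{"wx":0,"wy":0,"wz":-18,"x":155,"y":-210,"z":150,"fingers":1},{"wx":0,"wy":0,"wz":-23,"x":190,"y":-260,"z":150,"fingers":1},{"wx":0,"wy":0,"wz":-28,"x":225,"y":-310,"z":150,"fingers":1},{"wx":0,"wy":0,"wz":-33,"x":260,"y":-360,"z":150,"fingers":1},{"wx":0,"wy":0,"wz":-38,"x":290,"y":-410,"z":150,"fingers":1},{"wx":0,"wy":0,"wz":-43,"x":305,"y":-465,"z":150,"fingers":1},{"wx":0,"wy":0,"wz":-48,"x":310,"y":-525,"z":150,"fingers":1},{"wx":0,"wy":0,"wz":-53,"x":310,"y":-585,"z":150,"fingers":1},{"wx":0,"wy":0,"wz":-58,"x":305,"y":-645,"z":150,"fingers":1},{"wx":0,"wy":0,"wz":-62,"x":300,"y":-705,"z":150,"fingers":1},{"wx":0,"wy":0,"wz":-65,"x":290,"y":-765,"z":150,"fingers":1},{"wx":0,"wy":0,"wz":-68,"x":275,"y":-825,"z":150,"fingers":1},{"wx":0,"wy":0,"wz":-71,"x":260,"y":-885,"z":150,"fingers":1},{"wx":0,"wy":0,"wz":-74,"x":245,"y":-945,"z":150,"fingers":1},{"wx":0,"wy":0,"wz":-74.6,"x":237,"y":-1000,"z":150,"fingers":1},{"wx":0,"wy":0,"wz":-74.6,"x":237,"y":-1055,"z":150,"fingers":1}], grip_force=40)

```text
time: 2.65
tool_pos: [0.3989, -0.4018, 0.4033]
tcp_rot: [1.192, 1.22, -1.192]
wrist_force: [0.6, 0.7, 0.3]
width: -0.001
```

Emit:
play_rows(deltas=[{"wx":0,"wy":-9,"wz":0,"x":0,"y":-5,"z":-20,"fingers":1},{"wx":0,"wy":-18,"wz":0,"x":0,"y":-10,"z":-50,"fingers":1},{"wx":0,"wy":-27,"wz":0,"x":0,"y":-15,"z":-90,"fingers":1},{"wx":0,"wy":-36,"wz":0,"x":10,"y":-19,"z":-130,"fingers":1},{"wx":0,"wy":-45,"wz":0,"x":25,"y":-19,"z":-180,"fingers":1},{"wx":0,"wy":-45,"wz":0,"x":41,"y":-19,"z":-220,"fingers":1},{"wx":0,"wy":-45,"wz":0,"x":41,"y":-19,"z":-220,"fingers":1}])

```text
time: 3.52
tool_pos: [0.4394, -0.4157, 0.1779]
tcp_rot: [1.466, 0.627, -0.605]
wrist_force: [0.2, -0.5, 0.5]
width: -0.003
```

```bash
python3 - <<'E'
from h import *
s=monitor.read_state();print({k:np.round(v,3) for k,v in s.items()})
for n,(u0,v0,u1,v1) in {"scene":(215,135,375,330),"top":(255,185,360,295)}.items():
    c=eyes.read_camera(n);np.savez(n+"1.npz",**c);f=c["frame"][v0:v1,u0:u1,::-1]
    cv2.imwrite(f"pics/{n}1z.png",cv2.resize(f,None,fx=3,fy=3))
E
```

```text
{'time': np.float64(3.525), 'q': array([-1.158,  0.049,  2.194,  1.036,  0.852, -1.88 ]), 'joint_vel': array([ 0.001, -0.06 , -0.086, -0.013,  0.033,  0.036]), 'joint_torque': array([ -0.263, -32.952, -30.95 ,   2.911,   0.722,  -0.352]), 'tool_pos': array([ 0.439, -0.416,  0.178]), 'tcp_rot': array([ 1.466,  0.627, -0.605]), 'wrist_force': array([ 0.197, -0.463,  0.491]), 'torque': array([-0.002,  0.294, -0.024]), 'width': np.float64(-0.003)}
```

View pics/scene1z.png

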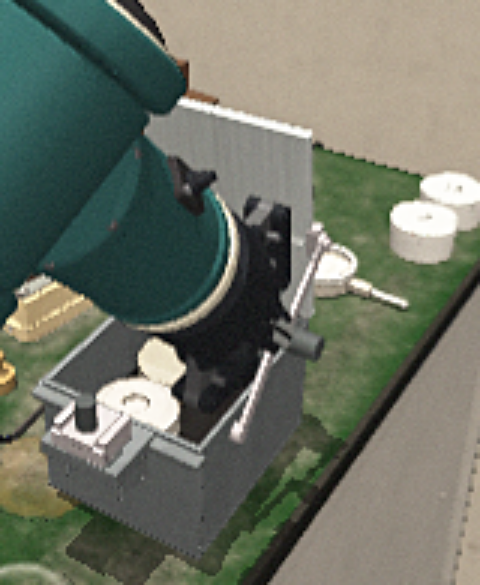

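```bash
python3 - <<'E'
from h import *
s=monitor.read_state();print(s["tool_pos"].round(4),R.from_rotvec(s["tcp_rot"]).as_matrix().round(3),s["joint_vel"].round(3))
E
```

```text
[ 0.4412 -0.4192  0.184 ] [[ 0.707  0.707  0.018]
 [ 0.     0.025 -1.   ]
 [-0.707  0.707  0.017]] [-0.    -0.032 -0.041  0.003 -0.003 -0.005]
```

Emit:
play_rows(deltas=[{"wx":0,"wy":0,"wz":0,"x":5,"y":0,"z":-5,"fingers":1},{"wx":0,"wy":0,"wz":0,"x":10,"y":0,"z":-10,"fingers":1},{"wx":0,"wy":0,"wz":0,"x":15,"y":0,"z":-15,"fingers":1},{"wx":0,"wy":0,"wz":0,"x":20,"y":0,"z":-20,"fingers":1},{"wx":0,"wy":0,"wz":0,"x":24,"y":0,"z":-24,"fingers":1},{"wx":0,"wy":0,"wz":0,"x":28,"y":0,"z":-28,"fingers":1},{"wx":0,"wy":0,"wz":0,"x":30,"y":0,"z":-30,"fingers":1}])

```text
time: 4.5
tool_pos: [0.4711, -0.4188, 0.1528]
tcp_rot: [1.459, 0.62, -0.604]
wrist_force: [-0.9, 0.3, 0.6]
width: -0.002
```

```bash
cat > look.py <<'E'
from h import *
import sys
t=sys.argv[1];s=monitor.read_state();print(s["time"],s["tool_pos"].round(4),s["wrist_force"].round(2))
im=[]
for n,(u0,v0,u1,v1) in {"scene":(215,140,345,330),"top":(255,175,375,295)}.items():
    c=eyes.read_camera(n);np.savez(n+t+".npz",**c);f=c["frame"][v0:v1,u0:u1,::-1]
    im.append(cv2.resize(f,(390,570) if n=="scene" else (400,400)))
im[1]=cv2.copyMakeBorder(im[1],0,170,0,0,0)
cv2.imwrite(f"pics/look{t}.png",np.hstack(im))
E
python3 look.py 2
```

```text
4.5 [ 0.4711 -0.4188  0.1528] [-0.88  0.3   0.58]
```

View pics/look2.png

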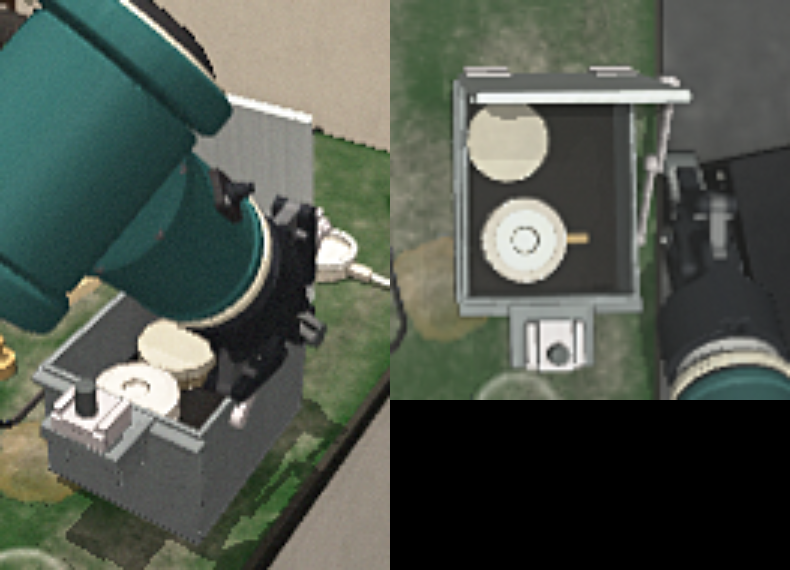

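Emit:
play_rows(deltas=[{"wx":0,"wy":0,"wz":0,"x":3,"y":0,"z":-3,"fingers":1},{"wx":0,"wy":0,"wz":0,"x":5,"y":0,"z":-5,"fingers":1},{"wx":0,"wy":0,"wz":0,"x":7,"y":0,"z":-7,"fingers":1},{"wx":0,"wy":0,"wz":0,"x":9,"y":0,"z":-9,"fingers":1},{"wx":0,"wy":0,"wz":0,"x":10,"y":0,"z":-11,"fingers":1},{"wx":0,"wy":0,"wz":0,"x":12,"y":0,"z":-13,"fingers":1},{"wx":0,"wy":0,"wz":0,"x":12,"y":0,"z":-13,"fingers":1}])

```text
time: 5.48
tool_pos: [0.483, -0.4189, 0.1401]
tcp_rot: [1.459, 0.62, -0.604]
wrist_force: [-2.0, 0.0, 0.4]
width: -0.002
```

```bash
python3 look.py 3
```

```text
5.475 [ 0.483  -0.4189  0.1401] [-1.97  0.    0.43]
```

View pics/look3.png

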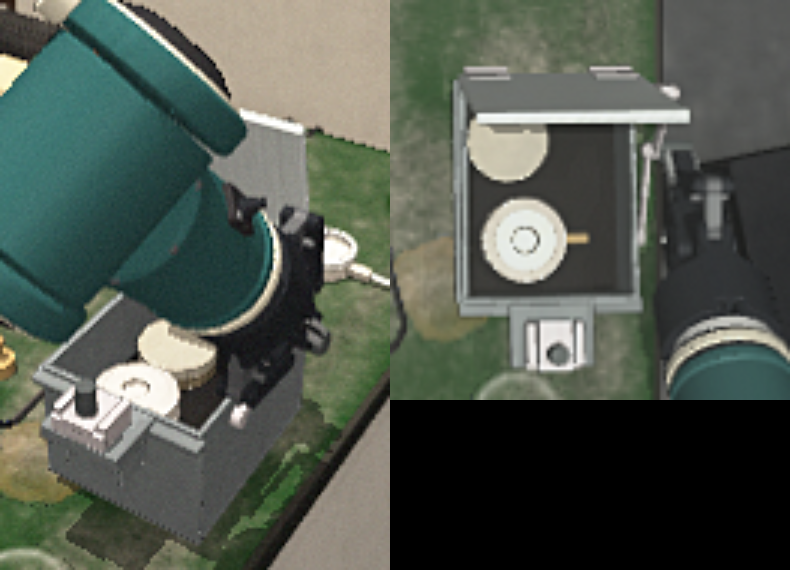

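Emit:
play_rows(deltas=[{"wx":0,"wy":0,"wz":0,"x":2,"y":0,"z":-2,"fingers":1},{"wx":0,"wy":0,"wz":0,"x":3,"y":0,"z":-4,"fingers":1},{"wx":0,"wy":0,"wz":0,"x":3,"y":0,"z":-4,"fingers":1},{"wx":0,"wy":0,"wz":0,"x":-10,"y":0,"z":10,"fingers":1},{"wx":0,"wy":0,"wz":0,"x":-30,"y":0,"z":30,"fingers":1},{"wx":0,"wy":0,"wz":0,"x":-60,"y":0,"z":60,"fingers":1},{"wx":0,"wy":0,"wz":0,"x":-90,"y":0,"z":90,"fingers":1},{"wx":0,"wy":0,"wz":0,"x":-100,"y":0,"z":130,"fingers":1},{"wx":0,"wy":0,"wz":0,"x":-100,"y":0,"z":180,"fingers":1}])

```text
time: 6.7
tool_pos: [0.3813, -0.4184, 0.3215]
tcp_rot: [1.46, 0.619, -0.606]
wrist_force: [1.6, -0.5, 0.7]
width: -0.005
```

```bash
python3 look.py 4; python3 - <<'E'
from h import *
for nm in("top","scene"):
    c=dict(np.load(nm+"4.npz"));W,p,T=cloud(c);F=c["frame"].astype(int)
    def sel(lo,hi): return np.all((W>lo)&(W<hi),-1)
    q=W[sel([.45,-.40,.22],[.56,-.26,.275])]
    if len(q): zt=np.percentile(q[:,2],97);e=q[q[:,2]>zt-.004];print(nm,"lid",zt.round(4),e.mean(0).round(4),q[:,0].min().round(4),q[:,0].max().round(4))
    m=sel([.46,-.46,.06],[.56,-.410,.20])&(F.max(-1)<100);q=W[m]
    if len(q): print("pad",len(q),q.mean(0).round(3),q.min(0).round(3),q.max(0).round(3))
E
```

```text
6.7 [ 0.3813 -0.4184  0.3215] [ 1.58 -0.45  0.75]
top lid 0.2647 [ 0.5058 -0.3302  0.2627] 0.5012 0.5217
pad 36 [ 0.504 -0.42   0.119] [ 0.496 -0.43   0.114] [ 0.511 -0.41   0.123]
scene lid 0.2628 [ 0.5061 -0.3824  0.2617] 0.5019 0.5205
pad 48 [ 0.499 -0.423  0.113] [ 0.494 -0.43   0.105] [ 0.513 -0.41   0.12 ]
```

View pics/look4.png

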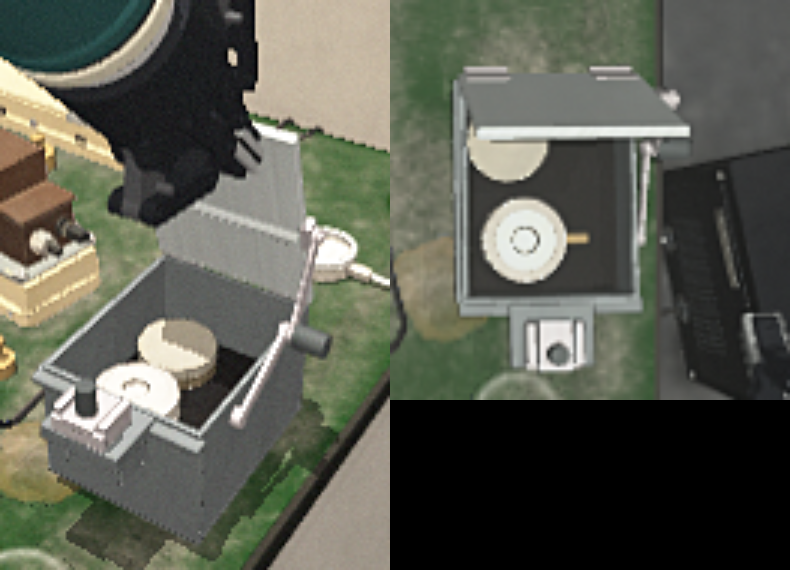

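Emit:
play_rows(deltas=[{"wx":0,"wy":9,"wz":0,"x":0,"y":0,"z":40,"fingers":1},{"wx":0,"wy":18,"wz":0,"x":0,"y":0,"z":80,"fingers":1},{"wx":0,"wy":27,"wz":0,"x":20,"y":10,"z":90,"fingers":1},{"wx":0,"wy":36,"wz":0,"x":60,"y":30,"z":90,"fingers":1},{"wx":0,"wy":45,"wz":0,"x":100,"y":60,"z":80,"fingers":1},{"wx":0,"wy":45,"wz":0,"x":140,"y":80,"z":70,"fingers":1},{"wx":0,"wy":45,"wz":0,"x":165,"y":90,"z":60,"fingers":1},{"wx":0,"wy":45,"wz":0,"x":165,"y":90,"z":50,"fingers":1},{"wx":0,"wy":45,"wz":0,"x":165,"y":90,"z":50,"fingers":1}])

```text
time: 7.92
tool_pos: [0.5462, -0.3296, 0.3691]
tcp_rot: [1.191, 1.223, -1.193]
wrist_force: [-0.1, -0.4, 0.4]
width: -0.003
```

```bash
python3 look.py 5; python3 - <<'E'
from h import *
s=monitor.read_state();print(s["q"].round(2));print(R.from_rotvec(s["tcp_rot"]).as_matrix().round(3))
E
```

```text
7.925 [ 0.5462 -0.3296  0.3691] [-0.13 -0.38  0.44]
[-0.58  0.15  1.53 -0.    1.46 -0.6 ]
[[-0.     1.     0.023]
 [-0.001  0.023 -1.   ]
 [-1.    -0.     0.001]]
```

View pics/look5.png

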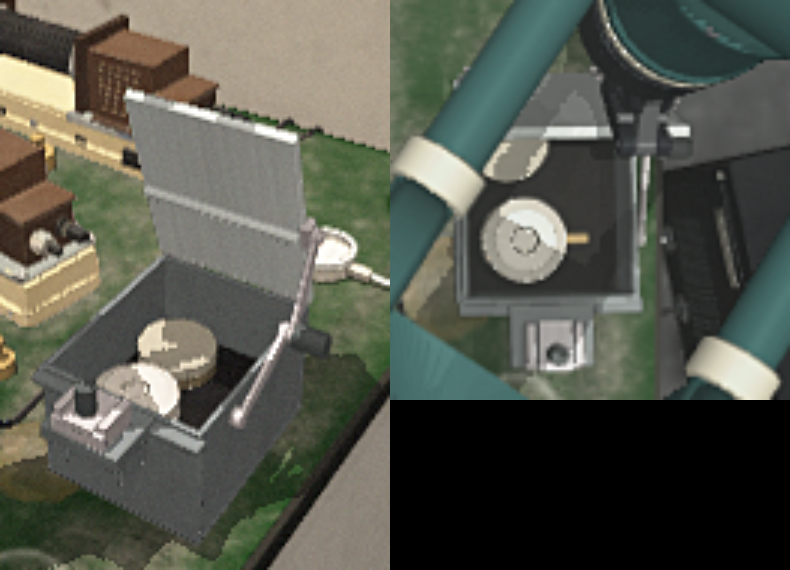

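Emit:
play_rows(deltas=[{"wx":0,"wy":0,"wz":0,"x":0,"y":0,"z":-40,"fingers":1},{"wx":0,"wy":0,"wz":0,"x":0,"y":0,"z":-75,"fingers":1},{"wx":0,"wy":0,"wz":0,"x":0,"y":0,"z":-104,"fingers":1},{"wx":0,"wy":0,"wz":0,"x":0,"y":0,"z":-104,"fingers":1},{"wx":0,"wy":0,"wz":0,"x":-4,"y":0,"z":-104,"fingers":1},{"wx":0,"wy":0,"wz":0,"x":-8,"y":0,"z":-104,"fingers":1},{"wx":0,"wy":0,"wz":0,"x":-12,"y":0,"z":-104,"fingers":1},{"wx":0,"wy":0,"wz":0,"x":-15,"y":0,"z":-104,"fingers":1},{"wx":0,"wy":0,"wz":0,"x":-17,"y":0,"z":-104,"fingers":1}])

```text
time: 9.15
tool_pos: [0.5308, -0.329, 0.2665]
tcp_rot: [1.191, 1.221, -1.191]
wrist_force: [0.8, 0.5, -0.2]
width: -0.004
```

```bash
python3 look.py 6; python3 - <<'E'
import numpy as np
r=.142
b=None
for i in range(0,32):
    f=np.deg2rad(73-2.4*i)
    x=.554-r*np.cos(f)+.004*np.sin(f)+.0145; z=.104+r*np.sin(f)+.004*np.cos(f)+.022
    print(i,round(np.rad2deg(f),1),round(x*1000-548,1),round(z*1000-370,1))
E
```

```text
9.15 [ 0.5308 -0.329   0.2665] [ 0.79  0.49 -0.19]
0 73.0 -17.2 -107.0
1 70.6 -22.9 -108.7
2 68.2 -28.5 -110.7
3 65.8 -34.1 -112.8
4 63.4 -39.5 -115.2
5 61.0 -44.8 -117.9
6 58.6 -50.1 -120.7
7 56.2 -55.2 -123.8
8 53.8 -60.1 -127.0
9 51.4 -65.0 -130.5
10 49.0 -69.6 -134.2
11 46.6 -74.2 -138.1
12 44.2 -78.5 -142.1
13 41.8 -82.7 -146.4
14 39.4 -86.7 -150.8
15 37.0 -90.5 -155.3
16 34.6 -94.1 -160.1
17 32.2 -97.5 -164.9
18 29.8 -100.7 -170.0
19 27.4 -103.7 -175.1
20 25.0 -106.5 -180.4
21 22.6 -109.1 -185.7
22 20.2 -111.4 -191.2
23 17.8 -113.5 -196.8
24 15.4 -115.3 -202.4
25 13.0 -117.0 -208.2
26 10.6 -118.3 -213.9
27 8.2 -119.5 -219.8
28 5.8 -120.4 -225.7
29 3.4 -121.0 -231.6
30 1.0 -121.4 -237.5
31 -1.4 -121.6 -243.5
```

View pics/look6.png

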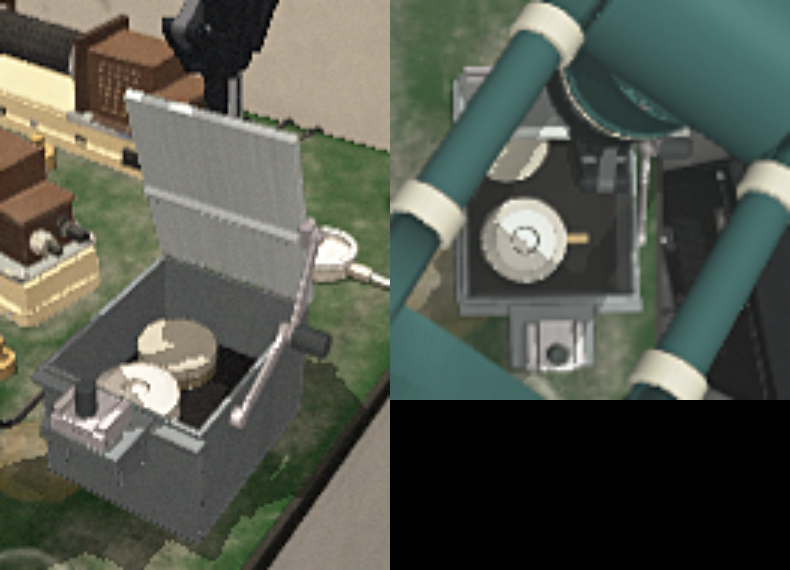

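Emit:
play_rows(deltas=[{"wx":0,"wy":0,"wz":0,"x":-6,"y":0,"z":-3,"fingers":1},{"wx":0,"wy":0,"wz":0,"x":-11.5,"y":0,"z":-6,"fingers":1},{"wx":0,"wy":0,"wz":0,"x":-17,"y":0,"z":-9,"fingers":1},{"wx":0,"wy":0,"wz":0,"x":-22.5,"y":0,"z":-11,"fingers":1},{"wx":0,"wy":0,"wz":0,"x":-28,"y":0,"z":-14,"fingers":1},{"wx":0,"wy":0,"wz":0,"x":-33,"y":-1,"z":-17,"fingers":1},{"wx":0,"wy":0,"wz":0,"x":-38,"y":-1,"z":-20,"fingers":1},{"wx":0,"wy":0,"wz":0,"x":-43,"y":-1,"z":-23,"fingers":1},{"wx":0,"wy":0,"wz":0,"x":-48,"y":-1,"z":-26.5,"fingers":1},{"wx":0,"wy":0,"wz":0,"x":-52.5,"y":-1,"z":-30,"fingers":1}])

```text
time: 10.5
tool_pos: [0.478, -0.3301, 0.236]
tcp_rot: [1.191, 1.221, -1.191]
wrist_force: [-0.2, -0.9, 1.9]
width: 0.001
```

```bash
python3 look.py 7
```

```text
10.5 [ 0.478  -0.3301  0.236 ] [-0.15 -0.86  1.93]
```

View pics/look7.png

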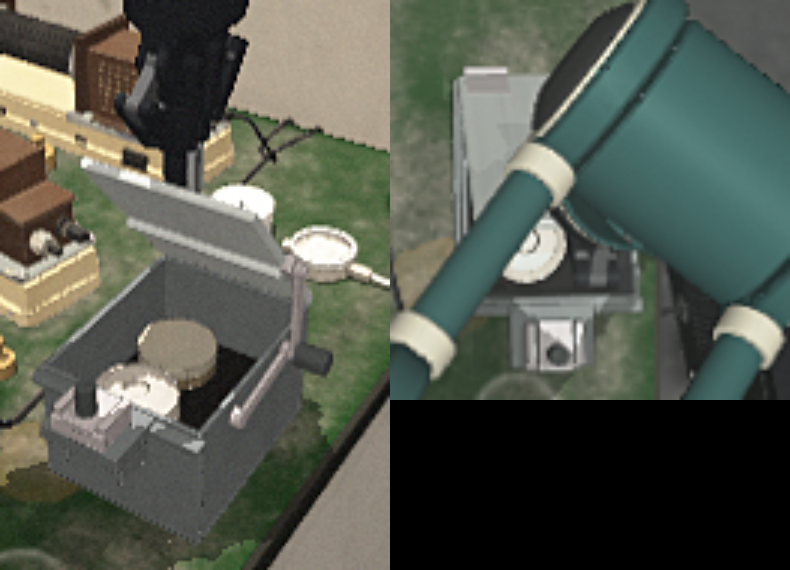

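Emit:
play_rows(deltas=[{"wx":0,"wy":0,"wz":0,"x":-4.5,"y":0,"z":-4,"fingers":1},{"wx":0,"wy":0,"wz":0,"x":-9,"y":0,"z":-8,"fingers":1},{"wx":0,"wy":0,"wz":0,"x":-13,"y":0,"z":-12.5,"fingers":1},{"wx":0,"wy":0,"wz":0,"x":-17,"y":0,"z":-17,"fingers":1},{"wx":0,"wy":0,"wz":0,"x":-21,"y":0,"z":-21.5,"fingers":1},{"wx":0,"wy":0,"wz":0,"x":-24.5,"y":0,"z":-26,"fingers":1},{"wx":0,"wy":0,"wz":0,"x":-28,"y":-1,"z":-31,"fingers":1},{"wx":0,"wy":0,"wz":0,"x":-31,"y":-1,"z":-36,"fingers":1},{"wx":0,"wy":0,"wz":0,"x":-34,"y":-1,"z":-41,"fingers":1},{"wx":0,"wy":0,"wz":0,"x":-37,"y":-1,"z":-46.5,"fingers":1},{"wx":0,"wy":0,"wz":0,"x":-39.5,"y":-1,"z":-52,"fingers":1},{"wx":0,"wy":0,"wz":0,"x":-42,"y":-1,"z":-57,"fingers":1},{"wx":0,"wy":0,"wz":0,"x":-44,"y":-1,"z":-63,"fingers":1},{"wx":0,"wy":0,"wz":0,"x":-46,"y":-1,"z":-68.5,"fingers":1},{"wx":0,"wy":0,"wz":0,"x":-47.5,"y":-1,"z":-74,"fingers":1},{"wx":0,"wy":0,"wz":0,"x":-49,"y":-1,"z":-80,"fingers":1},{"wx":0,"wy":0,"wz":0,"x":-50,"y":-1,"z":-85,"fingers":1}])

```text
time: 12.72
tool_pos: [0.4283, -0.3309, 0.1508]
tcp_rot: [1.191, 1.221, -1.191]
wrist_force: [-0.4, -0.4, 1.3]
width: -0.001
```

```bash
python3 look.py 8
```

```text
12.725 [ 0.4283 -0.3309  0.1508] [-0.41 -0.36  1.28]
```

View pics/look8.png

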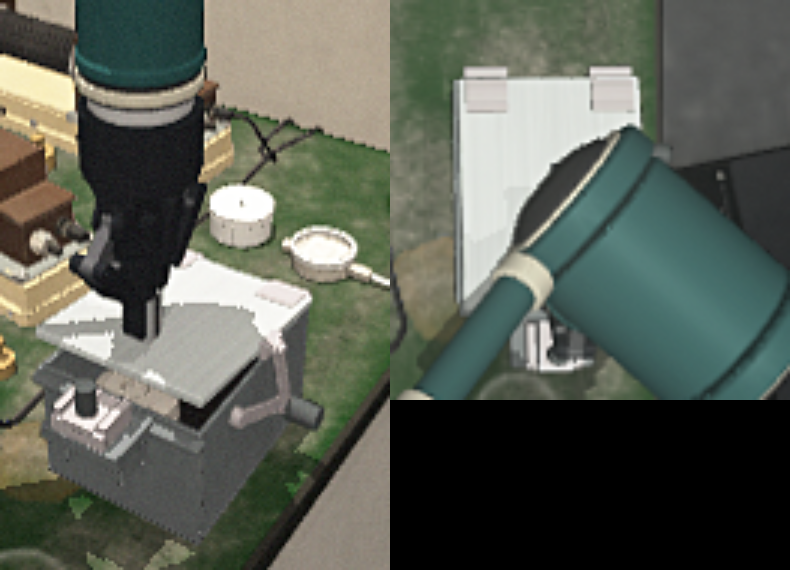

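Emit:
play_rows(deltas=[{"wx":0,"wy":0,"wz":0,"x":-0.5,"y":0,"z":-4,"fingers":1},{"wx":0,"wy":0,"wz":0,"x":-1,"y":0,"z":-8,"fingers":1},{"wx":0,"wy":0,"wz":0,"x":-1,"y":0,"z":-12,"fingers":1},{"wx":0,"wy":0,"wz":0,"x":-1.5,"y":0,"z":-15,"fingers":1},{"wx":0,"wy":0,"wz":0,"x":-1.5,"y":0,"z":-18,"fingers":1},{"wx":0,"wy":0,"wz":0,"x":-1.5,"y":0,"z":-20,"fingers":1},{"wx":0,"wy":0,"wz":0,"x":-1.5,"y":0,"z":-21,"fingers":1},{"wx":0,"wy":0,"wz":0,"x":-1.5,"y":0,"z":-21,"fingers":1}])

```text
time: 13.82
tool_pos: [0.4269, -0.3309, 0.1302]
tcp_rot: [1.191, 1.221, -1.191]
wrist_force: [-0.6, 0.5, 0.5]
width: 0.003
```

Emit:
play_rows(deltas=[{"wx":0,"wy":0,"wz":0,"x":0,"y":0,"z":-1,"fingers":1},{"wx":0,"wy":0,"wz":0,"x":0,"y":0,"z":-2,"fingers":1},{"wx":0,"wy":0,"wz":0,"x":0,"y":0,"z":-2,"fingers":1}])

```text
time: 14.2
tool_pos: [0.4271, -0.331, 0.13]
tcp_rot: [1.191, 1.221, -1.191]
wrist_force: [-2.9, 3.0, 9.9]
width: 0.0
```

Emit:
play_rows(deltas=[{"wx":0,"wy":0,"wz":0,"x":0,"y":0,"z":20,"fingers":1},{"wx":0,"wy":0,"wz":0,"x":0,"y":0,"z":60,"fingers":1},{"wx":0,"wy":0,"wz":0,"x":-30,"y":-1,"z":75,"fingers":1},{"wx":0,"wy":0,"wz":0,"x":-80,"y":-2,"z":75,"fingers":1},{"wx":0,"wy":0,"wz":0,"x":-110,"y":-2,"z":75,"fingers":1},{"wx":0,"wy":0,"wz":0,"x":-110,"y":-2,"z":75,"fingers":1}])

```text
time: 14.95
tool_pos: [0.3154, -0.3327, 0.2032]
tcp_rot: [1.192, 1.22, -1.192]
wrist_force: [0.5, 0.3, 0.5]
width: -0.004
```

```bash
python3 look.py 9; python3 - <<'E'
from h import *
for nm in("top","scene"):
    c=dict(np.load(nm+"9.npz"));W,p,T=cloud(c);F=c["frame"].astype(int)
    def sel(lo,hi): return np.all((W>lo)&(W<hi),-1)
    q=W[sel([.40,-.38,.08],[.54,-.28,.16])];print(nm,"lid",len(q),np.linalg.lstsq(np.c_[q[:,:2]-[.47,-.33],np.ones(len(q))],q[:,2],rcond=None)[0].round(4) if len(q)>20 else '',q[:,0].min() if len(q) else '')
    q=W[sel([.33,-.36,.122],[.385,-.30,.15])&(F.max(-1)<130)]
    if len(q):print(" knob",len(q),q.mean(0).round(4),q.min(0).round(4),q.max(0).round(4))
E
```

```text
14.95 [ 0.3154 -0.3327  0.2032] [0.53 0.29 0.54]
top lid 2473 [0.0024 0.0002 0.1086] 0.4013661221350972
 knob 31 [ 0.361  -0.3319  0.1363] [ 0.3535 -0.3372  0.1243] [ 0.367  -0.3269  0.1418]
scene lid 1992 [ 0.0008 -0.0015  0.1086] 0.4000683141754293
 knob 68 [ 0.3563 -0.3367  0.1334] [ 0.3511 -0.3419  0.1224] [ 0.3643 -0.3281  0.1396]
```

View pics/look9.png

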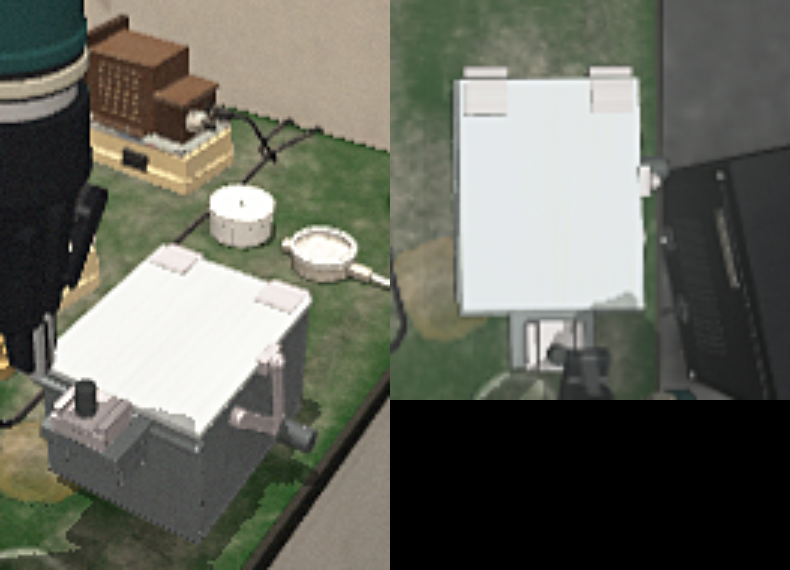

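Emit:
play_rows(deltas=[{"wx":0,"wy":0,"wz":0,"x":0,"y":0,"z":-35,"fingers":1},{"wx":0,"wy":0,"wz":0,"x":0,"y":0,"z":-58,"fingers":1},{"wx":0,"wy":0,"wz":0,"x":5,"y":0,"z":-58,"fingers":1},{"wx":0,"wy":0,"wz":0,"x":12,"y":0,"z":-58,"fingers":1},{"wx":0,"wy":0,"wz":0,"x":18,"y":0,"z":-58,"fingers":1},{"wx":0,"wy":0,"wz":0,"x":22,"y":0,"z":-58,"fingers":1},{"wx":0,"wy":0,"wz":0,"x":26,"y":0,"z":-58,"fingers":1},{"wx":0,"wy":0,"wz":0,"x":30,"y":0,"z":-58,"fingers":1},{"wx":0,"wy":0,"wz":0,"x":34,"y":0,"z":-58,"fingers":1},{"wx":0,"wy":0,"wz":0,"x":38,"y":0.5,"z":-58,"fingers":1},{"wx":0,"wy":0,"wz":0,"x":38,"y":0.5,"z":-58,"fingers":1}])

```text
time: 16.42
tool_pos: [0.3553, -0.3324, 0.1452]
tcp_rot: [1.191, 1.221, -1.19]
wrist_force: [-0.7, -0.9, 0.6]
width: 0.002
```

```bash
python3 look.py 10
```

```text
16.425 [ 0.3553 -0.3324  0.1452] [-0.66 -0.86  0.63]
```

View pics/look10.png

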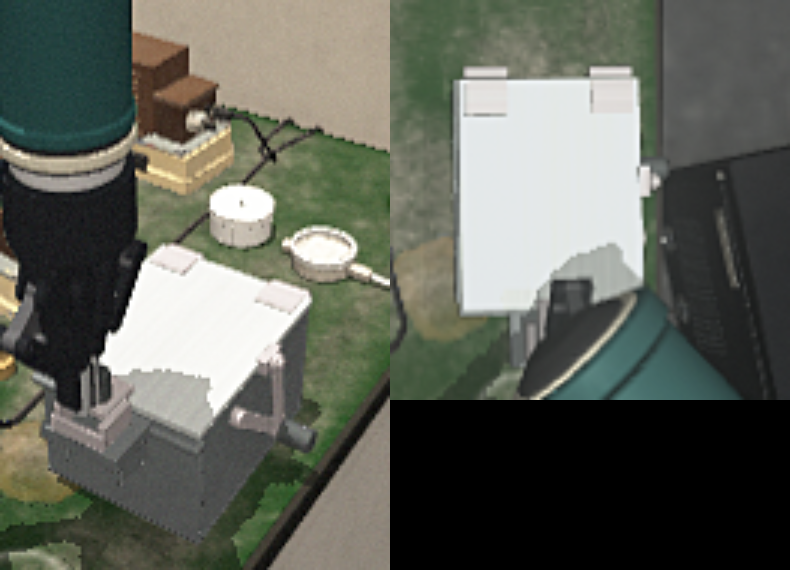

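Continue in small steps until the force shows the stop.

Emit:
play_rows(deltas=[{"wx":0,"wy":0,"wz":0,"x":1.5,"y":0,"z":0,"fingers":1},{"wx":0,"wy":0,"wz":0,"x":3,"y":0,"z":0,"fingers":1},{"wx":0,"wy":0,"wz":0,"x":4,"y":0,"z":0,"fingers":1},{"wx":0,"wy":0,"wz":0,"x":4,"y":0,"z":0,"fingers":1}])

```text
time: 17.02
tool_pos: [0.3588, -0.3322, 0.1451]
tcp_rot: [1.191, 1.222, -1.191]
wrist_force: [-1.4, 1.3, -0.5]
width: 0.001
```

Emit:
play_rows(deltas=[{"wx":0,"wy":0,"wz":0,"x":1.5,"y":0,"z":0,"fingers":1},{"wx":0,"wy":0,"wz":0,"x":3,"y":0,"z":0,"fingers":1},{"wx":0,"wy":0,"wz":0,"x":3,"y":0,"z":0,"fingers":1}])

```text
time: 17.4
tool_pos: [0.3605, -0.3322, 0.145]
tcp_rot: [1.189, 1.224, -1.192]
wrist_force: [-6.7, 0.7, 2.6]
width: -0.005
```

Emit:
play_rows(deltas=[{"wx":0,"wy":0,"wz":0,"x":1,"y":0,"z":0,"fingers":1},{"wx":0,"wy":0,"wz":0,"x":1.5,"y":0,"z":0,"fingers":1},{"wx":0,"wy":0,"wz":0,"x":1.5,"y":0,"z":0,"fingers":1}])

```text
time: 17.77
tool_pos: [0.3608, -0.3321, 0.1449]
tcp_rot: [1.188, 1.227, -1.194]
wrist_force: [-12.0, -0.2, 4.9]
width: -0.0
```

Hard stop (12 N, only 0.3 mm more). Back off, rise clear and check.

Emit:
play_rows(deltas=[{"wx":0,"wy":0,"wz":0,"x":-8,"y":0,"z":0,"fingers":1},{"wx":0,"wy":0,"wz":0,"x":-18,"y":0,"z":0,"fingers":1},{"wx":0,"wy":0,"wz":0,"x":-22,"y":0,"z":30,"fingers":1},{"wx":0,"wy":0,"wz":0,"x":-25,"y":0,"z":90,"fingers":1},{"wx":0,"wy":0,"wz":0,"x":-25,"y":50,"z":150,"fingers":1},{"wx":0,"wy":0,"wz":0,"x":-15,"y":110,"z":180,"fingers":1},{"wx":0,"wy":0,"wz":0,"x":0,"y":165,"z":180,"fingers":1},{"wx":0,"wy":0,"wz":0,"x":40,"y":220,"z":180,"fingers":1},{"wx":0,"wy":0,"wz":0,"x":40,"y":220,"z":180,"fingers":1}])

```text
time: 18.9
tool_pos: [0.4048, -0.1095, 0.3262]
tcp_rot: [1.189, 1.221, -1.185]
wrist_force: [-0.5, 0.5, 0.2]
width: 0.002
```

```bash
python3 look.py 11; python3 - <<'E'
from h import *
for nm in("top","scene"):
    c=dict(np.load(nm+"11.npz"));W,p,T=cloud(c);F=c["frame"].astype(int)
    def sel(lo,hi): return np.all((W>lo)&(W<hi),-1)
    q=W[sel([.41,-.38,.08],[.54,-.28,.16])];print(nm,"lid",len(q),np.linalg.lstsq(np.c_[q[:,:2]-[.47,-.33],np.ones(len(q))],q[:,2],rcond=None)[0].round(4))
    q=W[sel([.34,-.36,.122],[.40,-.30,.15])&(F.max(-1)<130)]
    if len(q):print(" knob",len(q),q.mean(0).round(4),q.min(0).round(4),q.max(0).round(4))
    cv2.imwrite(f"pics/{nm}11full.png",c["frame"][...,::-1])
E
```

```text
18.9 [ 0.4048 -0.1095  0.3262] [-0.48  0.55  0.18]
top lid 2302 [ 0.0054 -0.0018  0.1086]
 knob 28 [ 0.3806 -0.3318  0.1366] [ 0.3749 -0.3392  0.1224] [ 0.3855 -0.3262  0.1403]
scene lid 1820 [ 0.0008 -0.0022  0.1085]
 knob 66 [ 0.3767 -0.3357  0.133 ] [ 0.3716 -0.3411  0.1223] [ 0.387 -0.328  0.139]
```

View pics/look11.png

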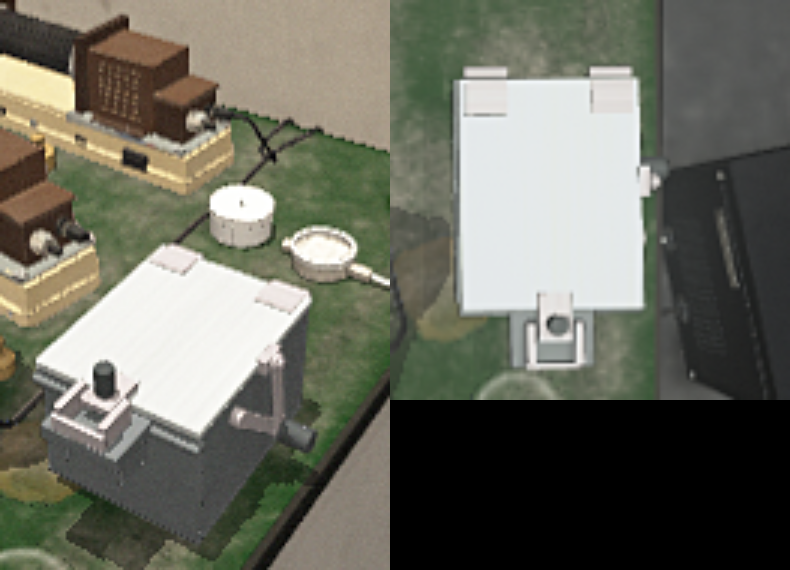

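View pics/top11full.png

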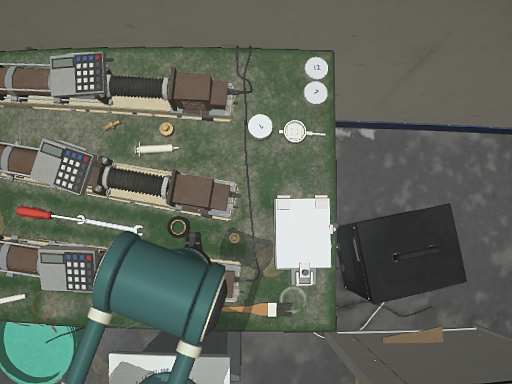

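The pictures show the lid flat and shut, and the bolt nose lying over its edge (top crop around 555,300). The knob is at x≈0.381, the bystanders have not moved, and the arm is clear of everything.

```bash
python3 -c "
from workcell import finish_job
print(finish_job())"
```

```text
the job is handed in; nothing more can be done
None
```

The box is shut and bolted. I pushed the knuckle through, drew the lid over and lowered it, then slid the bolt to its stop. I handed the job in at about 19 s with the arm clear of everything.

- **Stay:** I pushed the knuckle pad about 25 mm down and towards the hinge, a little more than the 15 to 20 mm suggested. The lid came forward to about 73° and stayed there, which puts the bend at roughly 0.8 rad, well past broken.
- **Lid:** Lowering took about 4.5 s at roughly 0.35 rad/s on the commanded path. Pressing with 10 N at the end gave no further movement. Both cameras put the upper face level at 108.6 mm (108 mm expected).
- **Bolt:** The push ended on a hard stop: 12 N with only 0.3 mm more movement. The knob moved about 20 mm to x≈0.381 m, against 0.380 m expected, and the nose shows over the lid's edge.
- **Bystanders:** By eye in the last top view, none of them had moved.

No check failed. The top and scene cameras differed by about 4 mm on the knob's position, because they see different sides of it. The hard stop is the firmer evidence that the bolt is fully home.

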